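Charge a pilling-test tray from the tube hopper

ROBOT

A 7-joint arm with a two-finger parallel gripper is mounted at the origin on the work surface. World frame = base frame: x ahead of the robot, y to its left, z up, the work surface at z = 0. Lengths are in m, angles in rad, forces in N, time in s.
With the tool pointing down it reaches from about 0.4 to 0.85 m from the base axis. Payload 4.5 kg.
Tool frame: the origin (TCP) lies at the very end of the fingers, on their centre line; the grasp point (between the pads) lies 19 mm behind it (r.grip_point_offset is the distance from the TCP to the grasp point, in m); z points along the fingers, y is the line along which they close (so a half turn about z gives the same grasp; the last joint's range is limited). The gripper opens to 88 mm and grips with 3 to 60 N. Pads are 18 mm wide; open, the fingers measure 123 mm over their backs; the gripper's body (75 mm by 187 mm) begins 45 mm behind the grasp point.
Start: joints at [1.342, 0.689, -0.195, 1.565, 0.157, 0.902, -0.215], TCP at [0.162, -0.604, 0.239] pointing down, gripper open.
Joint ranges: [-3.01, 3.01], [-0.46, 2.08], [-1.47, 1.51], [0.13, 2.56], [-1, 4.14], [0.04, 2.09], [-2.66, 2.66]. Speed limits (rad/s): [2.57, 2.57, 3.14, 3.14, 3.14, 3.14, 3.14].

INTERFACE

Orientations are given as a unit quaternion [x, y, z, w].
In Python, from plant import r gives the robot as it stands.
- The arm moves only by the tool carry_out, never from a script. Its argument "rows" is a list of rows, each a list of 3 entries, a list of its own where there are three numbers: the shift along the tool's x, y, z in cm, then the turn, a rotation vector about the tool's x, y, z in degrees, then the closure, from 0 (fully open) to 1 (shut). A call has 1 to 12 rows; each row is the pose to reach, as a shift and turn from the pose commanded when the call began, along the tool's axes at that moment; what a row does not reach only later rows make up. A row lasts 1/10 s, in which the tool goes at most 50 mm and 8.59 degrees, less where a joint would pass 70% of its speed; a pose out of reach is approached as far as the arm can. A call with a gripper value outside its range is refused whole. The fingers move at their own pace and stop on an object; "newtons" is the grip in N (left out, the last holds). Time passes only in rows, so rows that repeat a pose let the fingers close. It gives the time, the measured TCP pose, the force, the opening and the grip force at its end, in the units of the state.
- r.get_state(): the state, without advancing time (a new reading comes with each control period).
- r.snapshot(name): name is "side" or "top"; returns a dict with "image" (384x512x3 uint8, red, green, blue), "fx", "fy", "cx", "cy" (pixels), "dist_coeffs" ([k1, k2, p1, p2, k3] as OpenCV has them; the pictures are not rectified), "pose" (4x4, takes a point from camera to world coordinates). Camera axes: x right, y up, looking along -z (the intrinsics and any distortion apply to the point x, -y, -z); pixel columns grow to the right and rows downward; lengths in m; the calibration is good to about 2 mm. A picture is of the moment at which its call begins. There is no depth.
- r.finish_job(): hands the job in; it is judged then, once.
The state is a dict: "clock": time; "q": joint angles; "qd": joint speeds; "joint_torque": joint torques, N m; "tool_pos": TCP position; "eef_rot": TCP orientation; "contact_force": force on the tool from outside, world axes, zero at the start; "moment": the same for the moment, N m; "opening": opening from 0.0 (shut) to 1.0 (fully open); "finger_force": force on a finger pad.
Only numpy, scipy, OpenCV 4.12 (cv2) and the standard library are available. Lean on these libraries where they do the work, as an engineer would, in place of code of your own. Each camera call takes 0.05 s, during which the arm holds its last target. There are 200 camera calls.

TASK

Stand the large plywood tray squarely under the tube hopper, its long side pushed up to the hopper's base plate, then pull the hopper's slide gate fully open so that all three tubes drop into the tray. Push the gate fully shut again and only then swing the latch bar fully across behind the gate's handle to lock it. Leave the loaded tray where it is, and do not disturb the other things on the bench.

Things in the scene. Friction and masses are not known exactly. Their poses are not given: they have to be found in the camera images.
- hopper: Fixed tube hopper, 240 mm high, a shaft with clear ends on two columns. Origin on the bench under the middle of the shaft; z up. Gate handle and latch are on its +y side, the open side for the tray is -y. Shaft x -80..+80, y -28..+28 mm over all, its bottom 103 mm above the bench, free below. Beyond y = +28 mm only the gate's handle and the latch stand above 121 mm.
- dock (a point): Point on the bench where the tray's origin comes when the tray is centred under the shaft and touches the base plate: hopper x = 0, y = -20 mm. The base plate (12 mm thick, x -85..+85, y +55..+165 mm) is the stop for the tray; columns and posts stand on it.
- gate (a joint): Slide gate travel in m: 0 fully shut, 0.05 fully open (stops at both ends); grows towards the hopper's +y. It may start up to 6 mm open. Friction about 3 N plus the tubes' weight on it; it stays where it is left.
- gate_grip (a point): Grip point of the gate's handle, a black upright fin, 14 mm thick (along the hopper's y), 50 mm wide (along x), from 121 to 171 mm above the bench; the point is on its centre line at 152 mm height, at hopper x = 0, y = 100 mm when shut. It moves with the gate.
- latch (a joint): Angle of the latch bar in rad about a vertical axis at hopper x = -55, y = +140 mm: 0 locked (stop; the bar lies along the hopper's +x, across behind the fin), growing anticlockwise seen from above up to 2.1; it starts swung open, at 1.3 to 1.9. Friction 0.06 N m; it stays where it is left. The bar is 14 mm wide, 108 mm long, 131 to 143 mm above the bench.
- latch_knob (a point): Grip point of the latch's round black upright knob, 16 mm in diameter, from 141 to 191 mm above the bench, 100 mm from the latch's axis; the point is at 172 mm height on its centre line.
- tray: Loose open plywood tray with cork floor, 170 (x) x 150 (y) x 50 mm (z), walls 8 mm, floor 8 mm, about 0.3 kg; origin at the centre of its underside. A half turn makes no difference: its x axis (long side) goes parallel to the hopper's x, either way round.
- tube1: Grey tube, 32 mm in diameter, 130 mm long, 70 g, origin at its centre, x along its axis. Lowest in the hopper, on the gate.
- tube2: Grey tube, 32 mm in diameter, 130 mm long, 70 g, origin at its centre, x along its axis. Second in the stack.
- tube3: Grey tube, 32 mm in diameter, 130 mm long, 70 g, origin at its centre, x along its axis. Top of the stack.
- wash_bottle: Bystander: white bottle, 60 mm diameter, about 160 mm high. Origin under its centre.
- amber_bottle: Bystander: amber bottle, 66 mm diameter, about 140 mm high. Origin under its centre.
- weight: Bystander: brass weight, 60 mm diameter, 75 mm high. Origin under its centre.
- beaker: Bystander: glass beaker, 70 mm diameter, 90 mm high. Origin under its centre.
- jar: Bystander: white jar with lid, 70 mm diameter, 95 mm high. Origin under its centre.
- tile: Bystander: flat white tile, 70 x 70 x 8 mm. Origin under its centre.
- dish: Bystander: small white plastic dish, 110 x 90 x 28 mm (not the tray). Origin under its centre.
Mind the look-alikes: they are no part of the job. What is shaped like the tube3 but pink is not meant.

How it is judged:
On the way, in this order (a step that is already met when the one before it is completed fails the run):
1. the tray stands level under the hopper, square and centred within 30 mm of its place, gate not yet opened (horizontal distance between tray and dock below 0.03 m and angle between the x axis of tray and the x axis of hopper, either way round below 0.2 rad and height (world z) of tray below 0.005 m and angle between tray's own z axis and vertical below 0.05 rad and value of joint gate below 0.012 m), for 0.2 s.
2. the gate is pulled open (over 40 mm) (value of joint gate above 0.04 m), for 0.1 s.
3. all three tubes are in the tray and the gate is pushed shut (under 3 mm) (x of tube1 in the frame of tray between -0.08 and 0.08 m and y of tube1 in the frame of tray between -0.07 and 0.07 m and z of tube1 in the frame of tray between 0.01 and 0.055 m and x of tube2 in the frame of tray between -0.08 and 0.08 m and y of tube2 in the frame of tray between -0.07 and 0.07 m and z of tube2 in the frame of tray between 0.01 and 0.055 m and x of tube3 in the frame of tray between -0.08 and 0.08 m and y of tube3 in the frame of tray between -0.07 and 0.07 m and z of tube3 in the frame of tray between 0.01 and 0.055 m and value of joint gate below 0.003 m), for 0.2 s.
4. the latch is swung across (under 0.1 rad) (value of joint latch below 0.1 rad), for 0.2 s.
At the end, for the whole second after the job is handed in: All three tubes lie at rest in the tray; the tray stands level on the bench under the hopper (within 30 mm and 0.2 rad of its place); the gate is shut (under 3 mm) and the latch is across (under 0.1 rad) (all of step 3 and horizontal distance between tray and dock below 0.03 m and angle between the x axis of tray and the x axis of hopper, either way round below 0.2 rad and height (world z) of tray below 0.005 m and angle between tray's own z axis and vertical below 0.05 rad and value of joint latch below 0.1 rad and linear speed of each of tube1, tube2, tube3 below 0.03 m/s and linear speed of tray below 0.02 m/s); the robot touches nothing.
It fails at once if a bystander (bottle, weight, beaker, jar, tile or dish) is moved by more than 30 mm or a standing one knocked over (distance of any of wash_bottle, amber_bottle, weight, beaker, jar, tile, dish from where it was at the start of the episode above 0.03 m or angle between any of wash_bottle, amber_bottle, weight, beaker, jar's own z axis and vertical above 0.6 rad).
It also fails if it takes over 62 s, if anything falls off the work surface, if the arm or the gripper's body presses on something with over 40 N, if the wrist force passes 120 N, or if a joint passes its speed limit or range.

## Working session

There is one attempt and no reset: what is moved stays moved. The work goes in short steps, Python scripts to look and compute and a tool call to move; the robot and the scene stay as the last step left them, time stands still between calls to the robot, and variables do not carry over. Pictures are saved under pics/ and viewed, at most 10 in all, crops included, and the job is handed in when it is done.

Besides the shell and the picture viewer there is one more tool, called after ">>>" by a JSON object that holds its "name" and its "arguments". carry_out: Moves the arm, as the interface text tells. Its arguments: {"type":"object","properties":{"rows":{"type":"array"},"newtons":{"type":"number"}},"required":["rows"]}

```bash
mkdir -p pics; ls; python3 - <<'E'
from plant import r
import cv2,pickle
s=r.get_state();print(s['clock'],s['tool_pos'],s['eef_rot'],s['opening'])
for n in('top','side'):
    d=r.snapshot(n);pickle.dump(d,open(n+'.pkl','wb'))
    cv2.imwrite(f'pics/{n}0.png',cv2.resize(d['image'][:,:,::-1],(800,600),interpolation=cv2.INTER_CUBIC))
    print(n,d['fx'],d['cx'],d['cy'],d['dist_coeffs'],d['pose'].round(3).tolist() if hasattr(d['pose'],'round') else d['pose'])
E
```

```text
pics
0.0 [ 0.16217026 -0.6029407   0.2379118 ] [ 9.91373066e-01  1.31067150e-01 -1.79666837e-04 -9.02691048e-04] 0.9999419273950134
top 499.47746406388103 258.7210154991736 193.40508989754986 [-0.09495509  0.          0.          0.          0.        ] [[0.025, 0.991, -0.135, 0.337], [-1.0, 0.024, -0.014, -0.014], [-0.011, 0.135, 0.991, 1.571], [0.0, 0.0, 0.0, 1.0]]
side 393.3743283509073 252.9429134765219 190.23861158635975 [-0.1257205  0.         0.         0.         0.       ] [[-0.822, 0.382, -0.422, 0.029], [-0.569, -0.568, 0.594, 0.696], [-0.013, 0.729, 0.684, 0.925], [0.0, 0.0, 0.0, 1.0]]
```

View pics/top0.png

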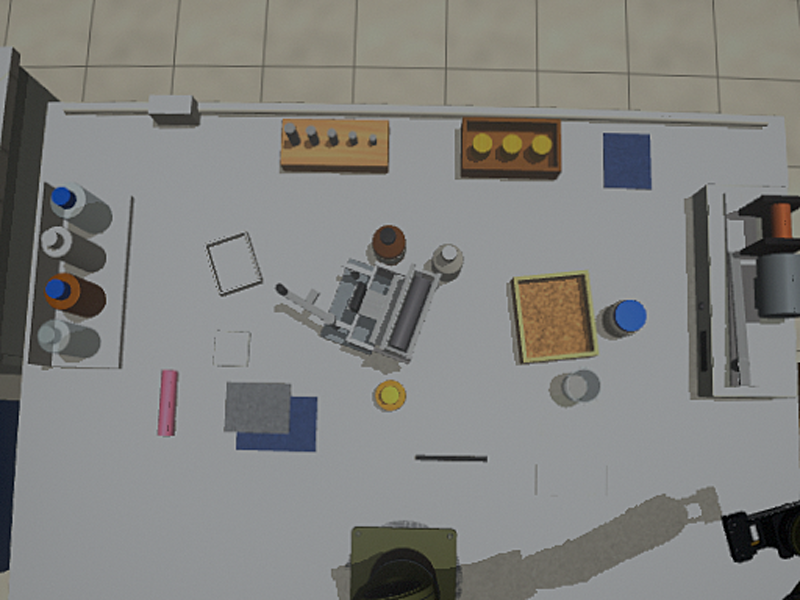

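View pics/side0.png

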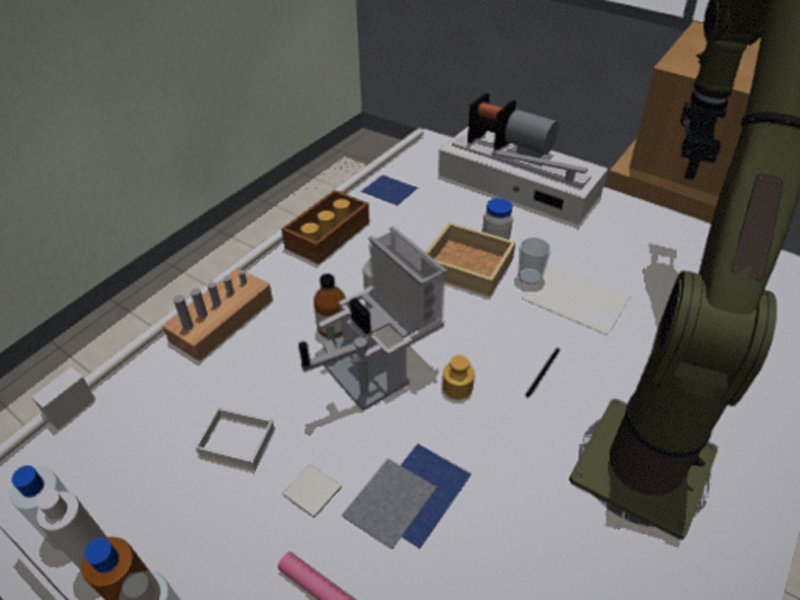

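Top view (800x600 px): the tray, plywood with a cork floor, is at (553,317). The hopper is around (385,310), with its fin at about (358,292) and its latch knob at about (281,288). The wash bottle is at (447,262), the amber bottle at (388,243), the weight at (390,395), the beaker at (575,388) and the jar at (627,317).

Look-alikes:
- **Tray:** the white dish at (234,263) is smaller and not plywood. The plywood one at (553,317) fits.
- **Tubes:** the pink tube at (168,403) is a decoy. The grey tubes are in the hopper at (410,310).

I'll confirm these in an enlarged crop.

```bash
cat > h.py <<'E'
import numpy as np,cv2
def K(d): return np.array([[d['fx'],0,d['cx']],[0,d['fy'],d['cy']],[0,0,1.]])
def ray(d,uv):
    p=cv2.undistortPoints(np.float64(uv).reshape(-1,1,2),K(d),np.float64(d['dist_coeffs']))[:,0]
    P=np.array(d['pose']);D=np.c_[p[:,0],-p[:,1],-np.ones(len(p))]@P[:3,:3].T
    return P[:3,3],D
def onz(d,uv,z):
    o,D=ray(d,uv);return (o+D*((z-o[2])/D[:,2])[:,None])[:,:2]
def proj(d,X):
    P=np.array(d['pose']);c=(np.atleast_2d(X)-P[:3,3])@P[:3,:3]
    c=c*[1,-1,-1]
    return cv2.projectPoints(c,np.zeros(3),np.zeros(3),K(d),np.float64(d['dist_coeffs']))[0][:,0]
def blob(m,box):
    z=np.zeros_like(m);x0,y0,x1,y1=box;z[y0:y1,x0:x1]=m[y0:y1,x0:x1]
    cs=cv2.findContours(z,cv2.RETR_EXTERNAL,cv2.CHAIN_APPROX_NONE)[0]
    return max(cs,key=cv2.contourArea)
E
python3 - <<'E'
import pickle;from h import *
d=pickle.load(open('top.pkl','rb'));im=d['image'];hsv=cv2.cvtColor(im,cv2.COLOR_RGB2HSV)
m=((hsv[...,1]>70)&(hsv[...,0]<40)).astype(np.uint8)
c=blob(m,(310,160,390,245))
b=cv2.boxPoints(cv2.minAreaRect(c));w=onz(d,b,.05);print('tray',b.round(1).tolist(),w.round(3).tolist(),w.mean(0),[np.linalg.norm(w[i]-w[i-1]).round(3) for i in range(4)])
e=w[0]-w[1];print(np.degrees(np.arctan2(e[1],e[0])))
k=(im.max(2)<55).astype(np.uint8)
n,l,st,ce=cv2.connectedComponentsWithStats(k[150:240,165:300])
for i in range(1,n):
    if st[i,4]>8:print(st[i],(ce[i]+[165,150]).round(1))
for nm,z,uv in(('wash',.16,(447,252)),('amber',.14,(388,236)),('weight',.075,(390,395)),('beaker',.09,(577,385)),('jar',.095,(630,314))):
    print(nm,onz(d,np.array(uv)*.64,z).round(3))
cv2.imwrite('pics/hop.png',cv2.resize(im[140:240,175:300,::-1],(750,600),interpolation=cv2.INTER_CUBIC))
E
```

```text
tray [[327.79998779296875, 177.10000610351562], [376.20001220703125, 171.8000030517578], [382.29998779296875, 227.0], [333.8999938964844, 232.3000030517578]] [[0.599, -0.204], [0.62, -0.355], [0.449, -0.373], [0.429, -0.224]] [ 0.52448413 -0.28908386] [np.float64(0.171), np.float64(0.152), np.float64(0.172), np.float64(0.15)]
97.81410974018674
[79  0  9  7 27] [247.5 153.3]
[83 23  4  6  9] [249.7 175.3]
[60 24  5  5 19] [227.1 175.7]
[59 31 11 19 84] [229.  190.1]
[12 32  7  7 27] [179.9 185.3]
[84 32 27 43 60] [263.9 207. ]
wash [[ 0.624 -0.07 ]]
amber [[0.656 0.04 ]]
weight [[0.361 0.03 ]]
beaker [[ 0.388 -0.324]]
jar [[ 0.525 -0.426]]
```

View pics/hop.png

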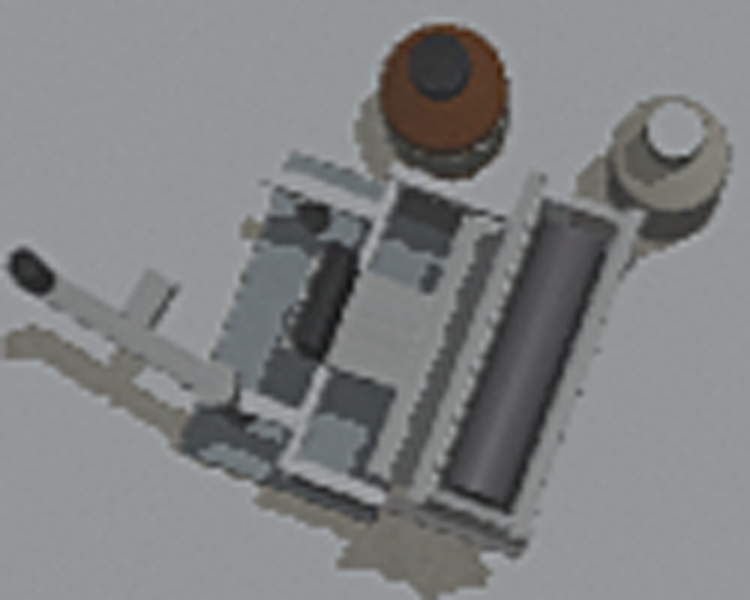

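The crop shows the hopper's base-plate corners at about (285,155), (180,445) and (375,520) in crop pixels. The shaft top, with grey tube3, runs from (580,212) to (475,500). The fin is at (327,300), the knob at (32,270) and the latch pivot at (232,385). The tray measures 171x151 mm, so it is the right one.

```bash
cat >> h.py <<'E'
def kab(A,B):
    A=np.array(A);B=np.array(B);a=A-A.mean(0);b=B-B.mean(0)
    t=np.arctan2((a[:,0]*b[:,1]-a[:,1]*b[:,0]).sum(),(a*b).sum())
    R=np.array([[np.cos(t),-np.sin(t)],[np.sin(t),np.cos(t)]]);return R,B.mean(0)-R@A.mean(0),t
E
python3 - <<'E'
import pickle;from h import *
d=pickle.load(open('top.pkl','rb'))
pts=[((285,155),.012,(.085,.165)),((180,445),.012,(-.085,.165)),((375,520),.012,(-.085,.055)),((580,212),.24,(.08,0)),((475,500),.24,(-.08,0)),((535,176),.24,(.08,.028)),((425,495),.24,(-.08,.028)),((643,210),.24,(.08,-.028))]
B=np.array([onz(d,np.array(p)/6+[174.6,139.6],z)[0] for p,z,_ in pts]);A=np.array([q for *_,q in pts])
R,t,a=kab(A,B);print('hop',t.round(4),np.degrees(a));print(((B-t)@R-A).round(4).tolist())
T=lambda x,y:R@[x,y]+t
print('dock',T(0,-.02),'fin',T(0,.1),'piv',T(-.055,.14))
for nm,px,z in(('knob',(32,265),.191),('fin',(340,290),.171)):
    w=onz(d,np.array(px)/6+[174.6,139.6],z)[0];l=R.T@(w-t);v=l-[-.055,.14];print(nm,w,l,np.linalg.norm(v),np.arctan2(v[1],v[0]))
# side check overlay
e=pickle.load(open('side.pkl','rb'));im=cv2.resize(e['image'][:,:,::-1],None,fx=3,fy=3,interpolation=cv2.INTER_CUBIC).copy()
L=[(x,y,z) for x,y,z in [(.08,.028,.24),(-.08,.028,.24),(-.08,-.028,.24),(.08,-.028,.24),(.085,.165,.012),(-.085,.165,.012),(-.085,.055,.012),(0,.1,.171),(-.055,.14,.143)]]
for x,y,z in L:
    u=proj(e,[*T(x,y),z])[0]*3+1;cv2.circle(im,tuple(int(k) for k in u),3,(0,0,255),1)
for x,y in((.599,-.204),(.62,-.355),(.449,-.373),(.429,-.224)):
    u=proj(e,[x,y,.05])[0]*3+1;cv2.circle(im,tuple(int(k) for k in u),3,(0,255,0),1)
x0,y0=520,370;cv2.imwrite('pics/ov.png',im[y0:y0+450,x0:x0+500])
E
```

```text
hop [ 0.5044 -0.0067] -18.412087627381652
[[-0.0026, 0.0031], [0.0041, 0.001], [0.002, 0.0014], [-0.0122, 0.0004], [0.0097, 0.0006], [-0.0035, -0.0029], [0.0042, -0.0057], [-0.0017, 0.002]]
dock [ 0.49808748 -0.02563689] fin [0.53598939 0.08822023] piv [0.49643884 0.14354432]
knob [0.54636338 0.22743984] [-0.03412946  0.23536949] 0.09762642431588045 1.3553539453381171
fin [0.54087675 0.08413435] [0.0059277  0.09766695] 0.07419078011190694 -0.6072329291743983
```

View pics/ov.png

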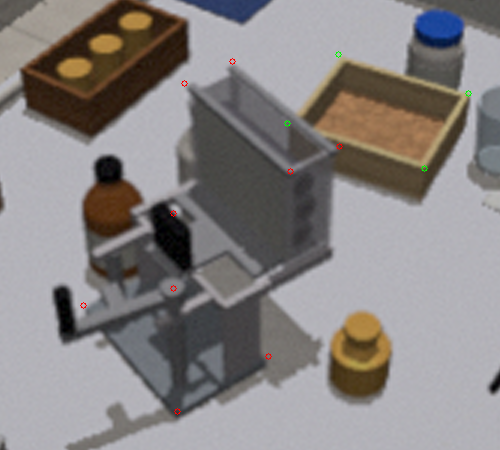

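The overlay agrees to within about 1 native pixel (3 mm). The hopper is at (0.504, -0.007) with yaw -18.4°, and the tray is at (0.5245, -0.289) with yaw 7.8°. The latch is at about 1.36 rad. The plan is to drag the tray by its far short wall, then push it home with both fingers.

```bash
cat > mv.py <<'E'
import sys;from plant import r;import numpy as np
from scipy.spatial.transform import Rotation as Ro
A=np.radians(-18.41);RH=np.array([[np.cos(A),-np.sin(A)],[np.sin(A),np.cos(A)]]);TH=np.array([.5044,-.0067])
def H(x,y): return (RH@[x/1000,y/1000]+TH).tolist()
def go(*tg):  # targets (x,y,z,phi deg)
    s=r.get_state();p=np.array(s['tool_pos']);q=Ro.from_quat(s['eef_rot'])
    print('t',round(s['clock'],2),p.round(4),'phi',np.degrees(np.arctan2(*q.as_matrix()[[1,0],0])).round(1),'F',np.round(s['contact_force'],1),'op',round(s['opening'],3))
    for x,y,z,f in tg:
        t=np.radians(f);X=[np.cos(t),np.sin(t),0];Y=[np.sin(t),-np.cos(t),0]
        M=Ro.from_matrix(np.c_[X,Y,[0,0,-1]])
        print((q.inv().apply(np.array([x,y,z])-p)*100).round(2).tolist(),np.degrees((q.inv()*M).as_rotvec()).round(1).tolist())
E
python3 -c "
from mv import *
go((.602,-.258,.2,97.8),(.602,-.258,.02,97.8))"
```

```text
t 0.1 [ 0.1622 -0.603   0.238 ] phi 15.1 F [0.6 0.6 0.2] op 1.001
[51.43, -21.88, 3.83] [-0.1, -0.1, -82.7]
[51.44, -21.85, 21.83] [-0.1, -0.1, -82.7]
```

>>> {"name": "carry_out", "arguments": {"rows": [[[51.4,-21.9,2],[0,0,-82.7],0],[[51.4,-21.9,2],[0,0,-82.7],0],[[51.4,-21.9,2],[0,0,-82.7],0],[[51.4,-21.9,2],[0,0,-82.7],0],[[51.4,-21.9,2],[0,0,-82.7],0],[[51.4,-21.9,2],[0,0,-82.7],0],[[51.4,-21.9,2],[0,0,-82.7],0],[[51.4,-21.9,2],[0,0,-82.7],0],[[51.4,-21.9,2],[0,0,-82.7],0],[[51.4,-21.9,2],[0,0,-82.7],0],[[51.4,-21.9,2],[0,0,-82.7],0],[[51.4,-21.9,2],[0,0,-82.7],0]], "newtons": 40}}

```text
clock: 1.3
tool_pos: [0.6067, -0.2507, 0.2184]
eef_rot: [0.654, 0.756, 0.003, -0.0]
contact_force: [0.5, 0.3, -0.4]
opening: 0.995
finger_force: 0.0
```

```bash
python3 -c "
from mv import *
go((.602,-.258,.02,97.8))"
```

```text
t 1.3 [ 0.6067 -0.2507  0.2184] phi 98.3 F [ 0.5  0.3 -0.4] op 0.995
[-0.75, -0.66, 19.83] [0.3, -0.3, 0.5]
```

>>> {"name": "carry_out", "arguments": {"rows": [[[0,0,10],[0,0,0],0],[[0,0,10],[0,0,0],0],[[0,0,17],[0,0,0],0],[[0,0,19.8],[0,0,0],0],[[0,0,19.8],[0,0,0],0],[[0,0,19.8],[0,0,0],0]]}}

```text
clock: 1.9
tool_pos: [0.6015, -0.2587, 0.0208]
eef_rot: [0.658, 0.753, -0.0, -0.001]
contact_force: [0.3, -0.5, 0.1]
opening: 1.0
finger_force: 0.0
```

```bash
python3 -c "
from mv import *
go((.602,-.258,.02,97.8))"
```

```text
t 1.9 [ 0.6015 -0.2587  0.0208] phi 97.7 F [ 0.3 -0.5  0.1] op 1.0
[0.06, 0.06, 0.08] [-0.1, -0.0, -0.1]
```

>>> {"name": "carry_out", "arguments": {"rows": [[[0,0,0],[0,0,0],1],[[0,0,0],[0,0,0],1],[[0,0,0],[0,0,0],1],[[0,0,0],[0,0,0],1],[[0,0,0],[0,0,0],1],[[0,0,0],[0,0,0],1],[[0,0,0],[0,0,0],1],[[0,0,0],[0,0,0],1],[[0,0,0],[0,0,0],1]]}}

```text
clock: 2.8
tool_pos: [0.6018, -0.2585, 0.0206]
eef_rot: [0.658, 0.753, -0.0, -0.0]
contact_force: [-0.6, -0.1, 0.3]
opening: 0.208
finger_force: 0.0
```

>>> {"name": "carry_out", "arguments": {"rows": [[[0,0,0],[0,0,0],1],[[0,0,0],[0,0,0],1],[[0,0,0],[0,0,0],1],[[0,0,0],[0,0,0],1],[[1.5,0.5,0],[0,0,0],1],[[3.5,1,0],[0,0,0],1],[[5.5,1.7,0],[0,0,0],1],[[7.5,2.4,0],[0,0,0],1],[[8.6,2.7,0],[0,0,0],1],[[8.6,2.7,0],[0,0,0],1]]}}

```text
clock: 3.8
tool_pos: [0.6178, -0.1657, 0.0209]
eef_rot: [0.656, 0.755, 0.001, -0.001]
contact_force: [-0.0, 0.8, -1.7]
opening: 0.087
finger_force: 40.0
```

>>> {"name": "carry_out", "arguments": {"rows": [[[0.4,-1,0],[0,0,4],1],[[0.8,-2.5,0],[0,0,9],1],[[1.2,-4,0],[0,0,14],1],[[1.6,-5.5,0],[0,0,19],1],[[2,-6.5,0],[0,0,23],1],[[2.4,-7.5,0],[0,0,26.2],1],[[2.4,-7.5,0],[0,0,26.2],1],[[2.4,-7.5,0],[0,0,26.2],0.5],[[2.4,-7.5,0],[0,0,26.2],0.5],[[2.4,-7.5,0],[0,0,26.2],0.5],[[2.4,-7.5,0],[0,0,26.2],0.5],[[2.4,-7.5,0],[0,0,26.2],0.5]]}}

```text
clock: 5.0
tool_pos: [0.5397, -0.1561, 0.0207]
eef_rot: [0.811, 0.585, 0.0, 0.0]
contact_force: [-0.2, 0.2, 0.7]
opening: 0.494
finger_force: 0.0
```

```bash
python3 - <<'E'
from mv import *;from h import *
d=r.snapshot('top');im=d['image'];hsv=cv2.cvtColor(im,cv2.COLOR_RGB2HSV)
cv2.imwrite('pics/top1.png',cv2.resize(im[130:270,200:400,::-1],(800,560),interpolation=cv2.INTER_CUBIC))
h=np.array([H(x,-150+y) for x,y in((85,75),(85,-75),(-85,-75),(-85,75))])
print(proj(d,np.c_[h,[.05]*4])*4-[800,520])
go((*H(0,-262),.2,71.6),(*H(0,-262),.016,71.6),(*H(0,-125),.016,71.6))
E
```

```text
[[381.43458566 234.14181523]
 [565.93461143 299.70239258]
 [494.00818328 509.85403589]
 [307.28258666 442.71948648]]
t 5.05 [ 0.5396 -0.1561  0.0207] phi 71.6 F [0.3 0.4 1. ] op 0.494
[-13.14, -8.05, -17.93] [0.0, -0.0, -0.0]
[-13.14, -8.05, 0.47] [0.0, -0.0, -0.0]
[0.56, -8.06, 0.47] [0.0, -0.0, -0.0]
```

View pics/top1.png

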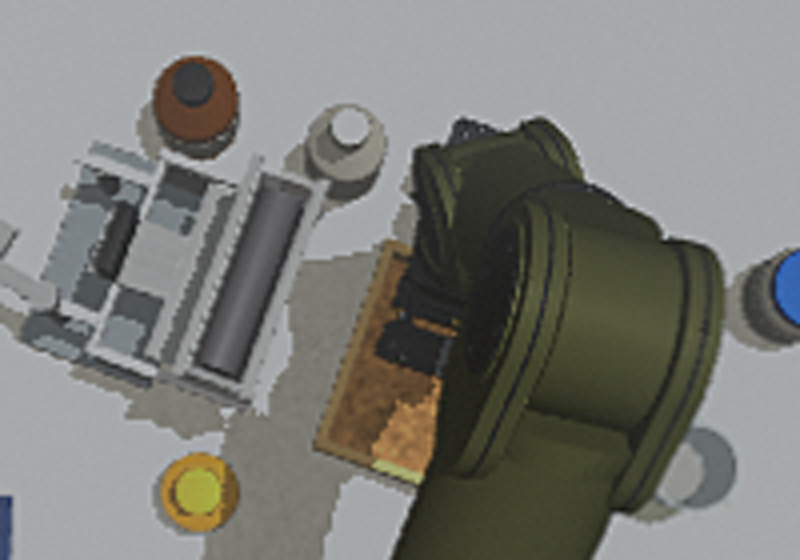

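The tray is where expected, with its rim corners at (388,240) and (315,450) in the crop, and the bottles are untouched. Next I go behind the tray to push it.

>>> {"name": "carry_out", "arguments": {"rows": [[[0,0,-5],[0,0,0],0.5],[[0,0,-9],[0,0,0],0.3],[[-3,-2,-11],[0,0,0],0],[[-7,-5,-11],[0,0,0],0],[[-11.9,-8,-11],[0,0,0],0],[[-11.9,-8,-11],[0,0,0],0],[[-11.9,-8,-11],[0,0,0],0],[[-11.9,-8,-11],[0,0,0],0],[[-11.9,-8,-7],[0,0,0],0],[[-11.9,-8,-3],[0,0,0],0],[[-11.9,-8,0.4],[0,0,0],0],[[-11.9,-8,0.4],[0,0,0],0]]}}

```text
clock: 6.25
tool_pos: [0.426, -0.2405, 0.0132]
eef_rot: [0.81, 0.587, -0.001, -0.003]
contact_force: [-0.5, 0.5, 0.8]
opening: 1.0
finger_force: 0.0
```

```bash
python3 - <<'E'
from mv import *
go((*H(0,-249),.016,71.6),(*H(0,-125),.016,71.6),(*H(0,-107),.016,71.6))
E
```

```text
t 6.25 [ 0.426  -0.2405  0.0132] phi 71.8 F [-0.5  0.5  0.8] op 1.0
[-0.24, 0.05, -0.28] [-0.3, -0.1, 0.2]
[12.16, 0.1, -0.26] [-0.3, -0.1, 0.2]
[13.96, 0.11, -0.26] [-0.3, -0.1, 0.2]
```

>>> {"name": "carry_out", "arguments": {"rows": [[[1,0,0],[0,0,0],0],[[2.5,0,0],[0,0,0],0],[[4,0,0],[0,0,0],0],[[5.5,0,0],[0,0,0],0],[[7,0,0],[0,0,0],0],[[8.5,0,0],[0,0,0],0],[[10,0,0],[0,0,0],0],[[11.2,0,0],[0,0,0],0],[[12.2,0,0],[0,0,0],0],[[12.8,0,0],[0,0,0],0],[[13.4,0,0],[0,0,0],0],[[13.4,0,0],[0,0,0],0]]}}

```text
clock: 7.45
tool_pos: [0.4688, -0.1155, 0.0168]
eef_rot: [0.811, 0.585, 0.001, -0.0]
contact_force: [0.4, -0.1, 0.9]
opening: 1.001
finger_force: 0.0
```

```bash
python3 - <<'E'
from mv import *
go((*H(0,-107),.016,71.6))
E
```

```text
t 7.45 [ 0.4688 -0.1155  0.0168] phi 71.6 F [ 0.4 -0.1  0.9] op 1.001
[0.75, -0.06, 0.08] [0.0, -0.1, 0.0]
```

Now I creep forward until the tray touches the base plate.

>>> {"name": "carry_out", "arguments": {"rows": [[[0.3,0,0],[0,0,0],0],[[0.6,0,0],[0,0,0],0],[[0.8,0,0],[0,0,0],0],[[1,0,0],[0,0,0],0],[[1,0,0],[0,0,0],0]]}}

```text
clock: 7.95
tool_pos: [0.4715, -0.1065, 0.0166]
eef_rot: [0.811, 0.585, 0.0, -0.0]
contact_force: [-1.3, -0.8, 0.8]
opening: 1.003
finger_force: 0.4
```

```bash
python3 - <<'E'
from mv import *;from h import *
go((*H(0,-107),.016,71.6))
d=r.snapshot('side');im=cv2.resize(d['image'][:,:,::-1],None,fx=3,fy=3,interpolation=cv2.INTER_CUBIC).copy()
for x,y in((85,55),(85,-95),(-85,-95),(-85,55)):
    u=proj(d,[*H(x,y),.05])[0]*3+1;cv2.circle(im,tuple(int(k) for k in u),3,(0,0,255),1)
cv2.imwrite('pics/s1.png',im[370:820,600:1200])
E
```

```text
t 7.95 [ 0.4715 -0.1065  0.0166] phi 71.6 F [-1.3 -0.8  0.8] op 1.003
[-0.19, -0.03, 0.06] [-0.0, -0.0, -0.0]
```

View pics/s1.png

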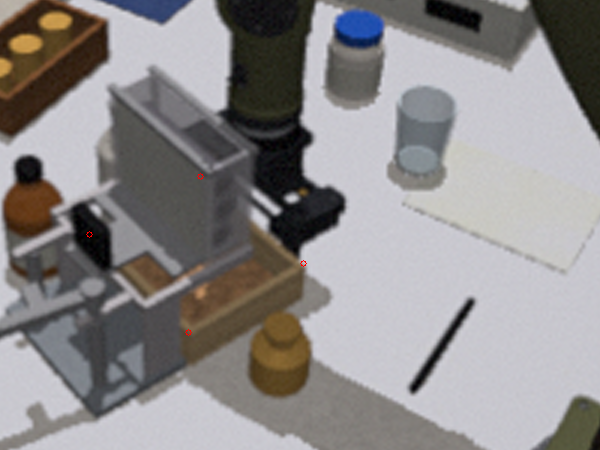

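The tray's rim corners, at (185,330) and (303,262), match the docked prediction within a few mm. I'll push a little more until it touches.

>>> {"name": "carry_out", "arguments": {"rows": [[[0.2,0,0],[0,0,0],0],[[0.4,0,0],[0,0,0],0],[[0.5,0,0],[0,0,0],0],[[0.5,0,0],[0,0,0],0]]}}

```text
clock: 8.4
tool_pos: [0.4709, -0.1054, 0.0168]
eef_rot: [0.813, 0.583, -0.003, 0.001]
contact_force: [-4.1, -7.3, 3.3]
opening: 1.002
finger_force: 3.9
```

>>> {"name": "carry_out", "arguments": {"rows": [[[-2,0,0],[0,0,0],0],[[-4,0,0],[0,0,0],0],[[-4,0,-5],[0,0,0],0],[[-4,0,-10],[0,0,0],0],[[-4,0,-15],[0,0,0],0],[[-4,0,-20],[0,0,0],0],[[-4,0,-26],[0,0,0],0],[[-4,0,-26],[0,0,0],0],[[-4,0,-26],[0,0,0],0]]}}

```text
clock: 9.3
tool_pos: [0.4616, -0.14, 0.2784]
eef_rot: [0.811, 0.585, 0.002, 0.002]
contact_force: [1.5, -0.3, -0.0]
opening: 1.0
finger_force: 0.0
```

```bash
python3 - <<'E'
from mv import *;from h import *
go((*H(0,102),.276,71.6),(*H(0,102),.149,71.6))
E
```

```text
t 9.3 [ 0.4616 -0.14    0.2784] phi 71.6 F [ 1.5 -0.3 -0. ] op 1.0
[24.2, -0.16, 0.25] [0.3, -0.0, -0.0]
[24.19, -0.22, 12.95] [0.3, -0.0, -0.0]
```

>>> {"name": "carry_out", "arguments": {"rows": [[[5,-0.1,0],[0,0,0],0],[[10,-0.1,0],[0,0,0],0],[[15,-0.2,0],[0,0,0],0],[[20,-0.2,0],[0,0,0],0],[[24.2,-0.2,0],[0,0,0],0],[[24.2,-0.2,0],[0,0,0],0],[[24.2,-0.2,0],[0,0,0],0],[[24.2,-0.2,4],[0,0,0],0],[[24.2,-0.2,8],[0,0,0],0],[[24.2,-0.2,8],[0,0,0],0],[[24.2,-0.2,8],[0,0,0],0]]}}

```text
clock: 10.4
tool_pos: [0.5343, 0.0884, 0.1962]
eef_rot: [0.812, 0.584, -0.001, -0.0]
contact_force: [0.4, -0.3, 0.4]
opening: 0.999
finger_force: 0.0
```

```bash
python3 - <<'E'
from mv import *;from h import *
go((*H(0,102),.149,71.6))
d=r.snapshot('side');im=cv2.resize(d['image'][:,:,::-1],None,fx=4,fy=4,interpolation=cv2.INTER_CUBIC).copy()
u=[int(k) for k in proj(d,[*H(0,102),.17])[0]*4];print(u)
cv2.imwrite('pics/s2.png',im[u[1]-200:u[1]+250,u[0]-300:u[0]+300])
E
```

```text
t 10.4 [0.5343 0.0884 0.1962] phi 71.5 F [ 0.4 -0.3  0.4] op 0.999
[0.24, 0.17, 4.72] [-0.1, 0.1, -0.1]
[921, 779]
```

View pics/s2.png

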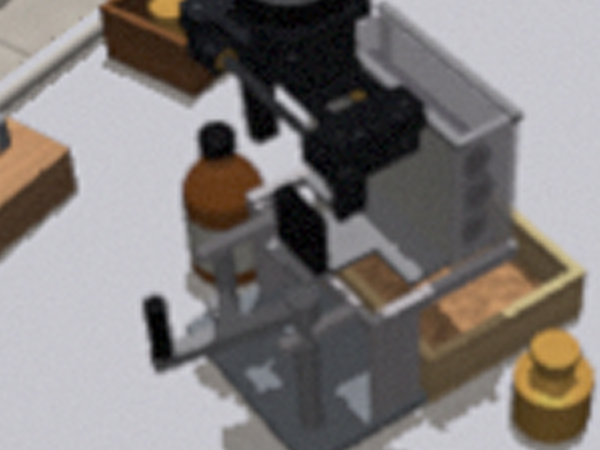

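The fingertips, at (260,130) and (345,205), straddle the fin, whose top centre is at about (302,198). I can go down and grip.

>>> {"name": "carry_out", "arguments": {"rows": [[[0.1,0.1,2.5],[0,0,0],0],[[0.2,0.1,4.8],[0,0,0],0],[[0.2,0.1,4.8],[0,0,0],0.4],[[0.2,0.1,4.8],[0,0,0],1],[[0.2,0.1,4.8],[0,0,0],1],[[0.2,0.1,4.8],[0,0,0],1],[[0.2,0.1,4.8],[0,0,0],1],[[0.2,0.1,4.8],[0,0,0],1],[[0.2,0.1,4.8],[0,0,0],1],[[0.2,0.1,4.8],[0,0,0],1]], "newtons": 50}}

```text
clock: 11.45
tool_pos: [0.5366, 0.0918, 0.1496]
eef_rot: [0.811, 0.585, 0.0, 0.0]
contact_force: [-1.6, 0.2, 7.0]
opening: 0.562
finger_force: 50.0
```

>>> {"name": "carry_out", "arguments": {"rows": [[[0.6,0,0],[0,0,0],1],[[1.2,0,0],[0,0,0],1],[[1.8,0,0],[0,0,0],1],[[2.4,0,0],[0,0,0],1],[[3,0,0],[0,0,0],1],[[3.6,0,0],[0,0,0],1],[[4.2,0,0],[0,0,0],1],[[4.7,0,0],[0,0,0],1],[[5.1,0,0],[0,0,0],1],[[5.3,0,0],[0,0,0],1],[[5.3,0,0],[0,0,0],1]]}}

```text
clock: 12.55
tool_pos: [0.5518, 0.1357, 0.1496]
eef_rot: [0.812, 0.584, -0.005, 0.003]
contact_force: [-5.8, -10.8, 14.9]
opening: 0.561
finger_force: 50.0
```

```bash
python3 - <<'E'
from mv import *;from h import *
go((*H(0,150),.149,71.6))
d=r.snapshot('side');im=cv2.resize(d['image'][:,:,::-1],None,fx=4,fy=4,interpolation=cv2.INTER_CUBIC).copy()
u=[921,779]
cv2.imwrite('pics/s3.png',im[u[1]-200:u[1]+250,u[0]-300:u[0]+300])
E
```

```text
t 12.55 [0.5518 0.1357 0.1496] phi 71.4 F [ -5.8 -10.8  14.9] op 0.561
[-0.01, 0.0, 0.06] [-0.0, 0.6, -0.2]
```

View pics/s3.png

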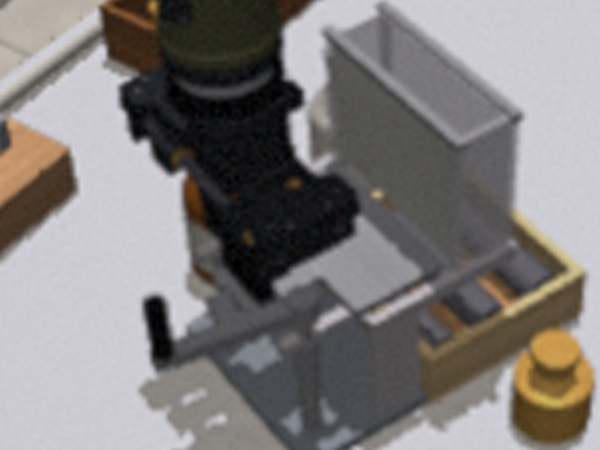

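All three tubes lie in the tray, at about (435,330), (470,298) and (520,265). The shaft is empty and the gate is at its stop. Now I push it shut.

>>> {"name": "carry_out", "arguments": {"rows": [[[-0.8,0,0],[0,0,0],1],[[-1.4,0,0],[0,0,0],1],[[-2,0,0],[0,0,0],1],[[-2.6,0,0],[0,0,0],1],[[-3.2,0,0],[0,0,0],1],[[-3.8,0,0],[0,0,0],1],[[-4.4,0,0],[0,0,0],1],[[-5,0,0],[0,0,0],1],[[-5.5,0,0],[0,0,0],1],[[-5.9,0,0],[0,0,0],1],[[-6,0,0],[0,0,0],1],[[-6,0,0],[0,0,0],1]]}}

```text
clock: 13.8
tool_pos: [0.5355, 0.0884, 0.1496]
eef_rot: [0.811, 0.585, 0.003, -0.001]
contact_force: [0.4, 6.4, 4.6]
opening: 0.562
finger_force: 50.1
```

```bash
python3 - <<'E'
from mv import *;from h import *
go((*H(0,100),.149,71.6))
s=r.get_state();p=np.array(s['tool_pos'][:2]);print(RH.T@(p-TH),RH.T@(np.array([.5518,.1357])-TH))
E
```

```text
t 13.8 [0.5355 0.0884 0.1496] phi 71.6 F [0.4 6.4 4.6] op 0.562
[-0.0, 0.05, 0.06] [0.1, -0.3, 0.0]
[-0.00053873  0.1000364 ] [2.10589080e-06 1.50081711e-01]
```

>>> {"name": "carry_out", "arguments": {"rows": [[[-0.3,0,0],[0,0,0],1],[[-0.5,0,0],[0,0,0],1],[[-0.5,0,0],[0,0,0],1]]}}

```text
clock: 14.1
tool_pos: [0.5355, 0.0884, 0.1496]
eef_rot: [0.81, 0.586, 0.006, -0.003]
contact_force: [3.7, 14.3, 0.3]
opening: 0.564
finger_force: 50.1
```

>>> {"name": "carry_out", "arguments": {"rows": [[[0.2,0,0],[0,0,0],0],[[0.6,0,0],[0,0,0],0],[[0.6,0,0],[0,0,0],0],[[0.6,0,0],[0,0,0],0],[[0.6,0,-3],[0,0,0],0],[[0.6,0,-7.5],[0,0,0],0],[[0.6,0,-7.5],[0,0,0],0],[[0.6,0,-7.5],[0,0,0],0]]}}

```text
clock: 14.9
tool_pos: [0.5351, 0.0853, 0.2245]
eef_rot: [0.812, 0.584, 0.001, 0.001]
contact_force: [-0.4, -0.5, -0.6]
opening: 0.997
finger_force: 0.0
```

```bash
python3 - <<'E'
from mv import *;from h import *
f=lambda a:H(-55+100*np.cos(a),140+100*np.sin(a))
go((*f(1.355),.225,71.6),(*f(1.355),.153,71.6))
d=r.snapshot('top');im=d['image']
fin=np.array([H(x,y) for x,y in((25,93),(25,107),(-25,107),(-25,93))]);
u=proj(d,[[*f(1.355),.191],[*H(0,100),.171]]);print(u)
k=(im.max(2)<60).astype(np.uint8);x,y=u[0].astype(int);c=blob(k,(x-10,y-10,x+11,y+11))
print(c[:,0].min(0),c[:,0].max(0),c[:,0].mean(0))
cv2.imwrite('pics/t3.png',cv2.resize(im[130:250,150:310,::-1],(800,600),interpolation=cv2.INTER_CUBIC))
E
```

```text
t 14.9 [0.5351 0.0853 0.2245] phi 71.5 F [-0.4 -0.5 -0.6] op 0.997
[14.07, -3.39, -0.06] [0.1, -0.0, -0.1]
[14.07, -3.41, 7.14] [0.1, -0.0, -0.1]
[[179.25256028 183.3172763 ]
 [229.78418157 189.6080494 ]]
[177 182] [183 188] [179.8 185.2]
```

View pics/t3.png

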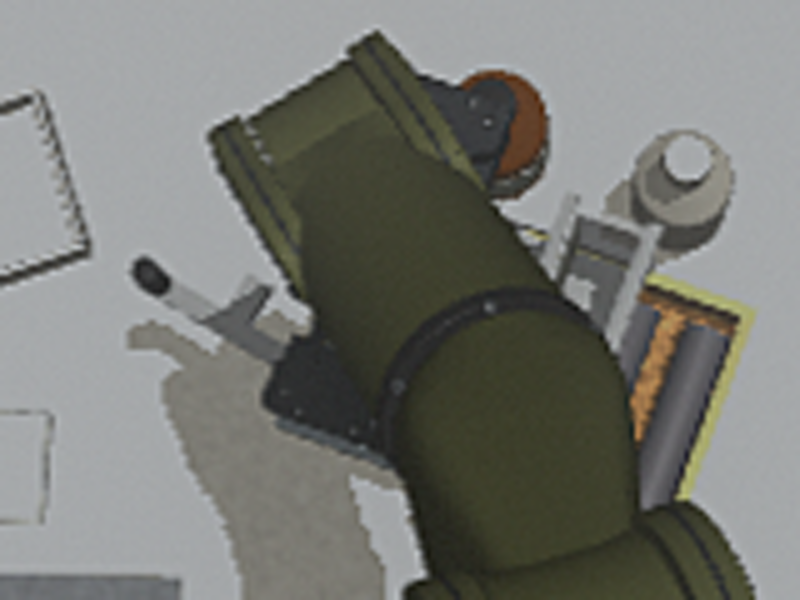

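The latch hasn't moved; the knob is at (150,275) and the tubes are in the tray. Next I move over the knob.

>>> {"name": "carry_out", "arguments": {"rows": [[[5,-1.2,0],[0,0,0],0],[[10,-2.4,0],[0,0,0],0],[[14,-3.4,0],[0,0,0],0],[[14,-3.4,0],[0,0,0],0],[[14,-3.4,0],[0,0,0],0],[[14,-3.4,4],[0,0,0],0],[[14,-3.4,7.1],[0,0,0],0],[[14,-3.4,7.1],[0,0,0],0.5],[[14,-3.4,7.1],[0,0,0],1],[[14,-3.4,7.1],[0,0,0],1],[[14,-3.4,7.1],[0,0,0],1],[[14,-3.4,7.1],[0,0,0],1]], "newtons": 20}}

```text
clock: 16.15
tool_pos: [0.5474, 0.2296, 0.1539]
eef_rot: [0.811, 0.585, 0.001, 0.0]
contact_force: [-0.7, -0.2, -0.4]
opening: 0.569
finger_force: 0.0
```

>>> {"name": "carry_out", "arguments": {"rows": [[[0,0,0],[0,0,0],1],[[0,0,0],[0,0,0],1],[[0,0,0],[0,0,0],1],[[0,0,0],[0,0,0],1],[[0,0,0],[0,0,0],1],[[0,0,0],[0,0,0],1]]}}

```text
clock: 16.75
tool_pos: [0.5466, 0.2294, 0.1526]
eef_rot: [0.811, 0.585, -0.0, 0.0]
contact_force: [-1.5, -0.4, 1.6]
opening: 0.171
finger_force: 20.0
```

```bash
python3 - <<'E'
from mv import *;from h import *
f=lambda a:H(-55+100*np.cos(a),140+100*np.sin(a))
s=r.get_state();l=RH.T@(np.array(s['tool_pos'][:2])-TH)-[-.055,.14];print(l,np.linalg.norm(l),np.arctan2(l[1],l[0]),s['finger_force'])
go(*[(*f(a),.153,71.6) for a in(1.2,1.05,.9,.75,.6,.45,.3,.15,.05,0,-.05)])
E
```

```text
[0.02044343 0.09733639] 0.09946007613031442 1.3637767051906677 19.999697087332606
t 16.75 [0.5466 0.2294 0.1526] phi 71.6 F [-1.5 -0.4  1.6] op 0.171
[-0.41, 1.58, -0.04] [-0.0, 0.0, -0.0]
[-1.06, 2.93, -0.04] [-0.0, 0.0, -0.0]
[-1.9, 4.17, -0.04] [-0.0, 0.0, -0.0]
[-2.92, 5.27, -0.04] [-0.0, 0.0, -0.0]
[-4.08, 6.21, -0.04] [-0.0, 0.0, -0.0]
[-5.38, 6.96, -0.03] [-0.0, 0.0, -0.0]
[-6.78, 7.51, -0.03] [-0.0, 0.0, -0.0]
[-8.24, 7.85, -0.03] [-0.0, 0.0, -0.0]
[-9.23, 7.95, -0.03] [-0.0, 0.0, -0.0]
[-9.73, 7.96, -0.03] [-0.0, 0.0, -0.0]
[-10.23, 7.95, -0.03] [-0.0, 0.0, -0.0]
```

>>> {"name": "carry_out", "arguments": {"rows": [[[-0.4,1.6,0],[0,0,0],1],[[-1.1,2.9,0],[0,0,0],1],[[-1.9,4.2,0],[0,0,0],1],[[-2.9,5.3,0],[0,0,0],1],[[-4.1,6.2,0],[0,0,0],1],[[-5.4,7,0],[0,0,0],1],[[-6.8,7.5,0],[0,0,0],1],[[-8.2,7.8,0],[0,0,0],1],[[-9.2,7.9,0],[0,0,0],1],[[-9.8,8,0],[0,0,0],1],[[-10,8,0],[0,0,0],1],[[-10,8,0],[0,0,0],1]]}}

```text
clock: 17.95
tool_pos: [0.5904, 0.1096, 0.1525]
eef_rot: [0.811, 0.585, -0.0, -0.0]
contact_force: [-1.4, 3.6, -4.3]
opening: 0.175
finger_force: 20.0
```

```bash
python3 - <<'E'
from mv import *;from h import *
s=r.get_state();l=RH.T@(np.array(s['tool_pos'][:2])-TH)-[-.055,.14];print(l,np.linalg.norm(l),np.arctan2(l[1],l[0]),s['finger_force'])
go((*H(45,138),.153,71.6))
E
```

```text
[ 0.09989353 -0.00246504] 0.09992393901977728 -0.024671672793932196 20.001883478835225
t 17.95 [0.5904 0.1096 0.1525] phi 71.6 F [-1.4  3.6 -4.3] op 0.175
[0.05, 0.01, -0.05] [-0.0, -0.0, 0.0]
```

The latch is at its stop. I'll release and retreat.

>>> {"name": "carry_out", "arguments": {"rows": [[[0,0,0],[0,0,0],0.5],[[0,0,0],[0,0,0],0.5],[[0,0,0],[0,0,0],0.5],[[0,0,0],[0,0,0],0.5],[[0,0,-2],[0,0,0],0.5],[[0,0,-6],[0,0,0],0.5],[[0,0,-10],[0,0,0],0.5],[[0,0,-15],[0,0,0],0.5],[[8,0,-17],[0,0,0],0.5],[[16,0,-17],[0,0,0],0.5],[[22,0,-17],[0,0,0],0.5],[[22,0,-17],[0,0,0],0.5]]}}

```text
clock: 19.15
tool_pos: [0.6545, 0.2986, 0.3227]
eef_rot: [0.811, 0.584, 0.0, 0.001]
contact_force: [1.0, 0.8, 0.8]
opening: 0.502
finger_force: 0.0
```

```bash
python3 - <<'E'
from mv import *;from h import *
go()
d=r.snapshot('side');im=cv2.resize(d['image'][:,:,::-1],None,fx=4,fy=4,interpolation=cv2.INTER_CUBIC)
cv2.imwrite('pics/s4.png',im[530:1030,600:1350])
E
```

```text
t 19.15 [0.6545 0.2986 0.3227] phi 71.5 F [1.  0.8 0.8] op 0.502
```

View pics/s4.png

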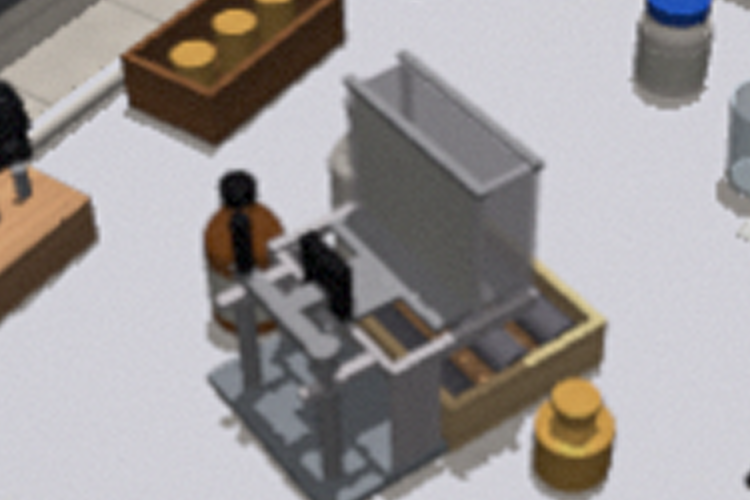

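The latch bar lies across behind the fin from (320,345) to the knob at (240,240). The gate is shut, the three tubes are in the tray and the bystanders are in place.

```bash
python3 -c "
from plant import r
print(r.finish_job())"
```

```text
the job is handed in; nothing more can be done
None
```

I handed the job in at about 19 s of the 62 s allowed: the last picture shows the tray docked under the hopper with all three tubes in it, the gate shut, the latch across and the bystanders in view standing where they were; the hand-in returned no verdict.

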